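# Lift the hinged lid off the ultrasonic bath and take the basket of sherds out to drain

## Task

The sherds in the ultrasonic bath are done. Its lid will not stay open by itself, so swing it up until it stands upright, lift it straight off its hinge pins and stand it, handle up, between the two wire hoops of the draining tray. Then lift the basket out by its handle, with both sherds still in it, and set it down flat in the front of the draining tray; set things down rather than drop them, and leave the glass jar where it is.

Things in the scene. Friction and masses are not known exactly. Their poses are not given: they have to be found in the camera images.
- bath: Small ultrasonic cleaner, fixed: a stainless box 124 (x) x 176 (y) mm, rim at z = 105 mm, black control panel on its front (-x) face. Origin under its centre at worktop level, z up. The tank opening is 90 x 142 mm, its inner floor at z = 35 mm. Two flat-sided hinge pins stick out sideways from a bracket behind the rear (+x) wall.
- bath_pins (a point): Middle of the hinge axis of the bath, in its frame at x = 78, z = 107.5 mm; the axis runs along the bath's y. The pins lie at y = 40 to 66 mm on both sides; each is 15 mm high but only 6 mm thick (in x).
- lid: Loose stainless lid, 0.2 to 0.4 kg, closed on the bath: plate 118 (x) x 170 (y) x 5 mm, a 6 mm locating rim below. Origin: centre of the plate's underside; -x to the handle, +x to the hinge, z out of its top. Two C-shaped knuckles (26 mm outside, 18 mm bore and width, at y = +-53 mm) sit round the bath's pins, mouths facing away from the handle. It swings freely and falls when let go.
- lid_bar (a point): Middle of the lid's handle: a round bar 10 mm thick along the lid's y, straight over 84 mm, in the plane of the plate, 184 mm from the hinge axis; 39 mm free between bar and bath for a finger. The bar can turn (and roll some mm) between the fingers: a gripper pointing down and closed across it (along the bath's x) can carry it round the quarter circle, ending above the upright lid.
- lid_hinge (a point): Middle of the lid's hinge axis (centre of the knuckle bores), in the lid's frame at x = 78, z = 2.5 mm. The knuckles reach 13 mm beyond it. Their mouths are 9.6 mm wide, so they come off the pins only upwards with the lid within about 25 degrees of upright (bar straight above hinge) and are clear once 20 mm up; at other angles the flats of the pins hold them.
- drainer: White draining tray, fixed, 240 (x) x 200 (y) mm, 16 mm high edge; origin under its centre at worktop level, x to its back. Two upright 6 mm wire hoops, at x = 56 and 108 mm, 150 mm wide (y), 108 mm high; the gap for the lid, at x = 82 mm, is 46 mm wide, its floor at z = 4 mm. A lid in it has its hinge axis 17 mm up. The basket goes in front, at x = -60 mm, on ribs at z = 6 mm.
- basket: Loose wire basket 76 (x) x 124 (y) x 40 mm high, about 0.16 kg, standing in the bath's tank under the lid, axes parallel to the bath's. Origin at the centre of its underside.
- basket_handle (a point): Middle of the basket's fixed handle: a round bar 8 mm thick along the basket's x, straight over 57 mm, its axis 58 mm above the basket's underside; free space of 57 mm on either side of it inside the basket.
- sherd_rim: Red-brown pottery sherd 35 x 53 x 9 mm lying in the basket. Origin at the centre of its underside.
- sherd_grey: Grey pottery sherd 40 x 45 x 10 mm lying in the basket. Origin at the centre of its underside.
- glass_jar: Open square glass jar, about 110 x 102 x 102 mm, with finds soaking in it, under the ring magnifier (which hangs 190 mm up, to the right of the work); a bystander. Origin at the centre of its underside.
There are look-alikes about, which are no part of the job. What is shaped like the lid but green is not meant.

How it is judged:
On the way, in this order (a step that is already met when the one before it is completed fails the run):
1. the lid stands upright (within 0.3 rad), still hooked on its pins (angle between the x axis of lid and the z axis of bath, either way round below 0.3 rad and distance between lid_hinge and bath_pins below 0.008 m), for 0.05 s.
2. the lid is lifted clear above its pins (z of lid_hinge in the frame of bath above 0.128 m and horizontal distance between lid_hinge and bath_pins below 0.06 m), for 0.05 s.
3. the lid stands on its hinge edge between the hoops, let go (angle between the x axis of lid and the z axis of drainer, either way round below 0.45 rad and x of lid_hinge in the frame of drainer between 0.056 and 0.108 m and y of lid_hinge in the frame of drainer between -0.045 and 0.045 m and z of lid_hinge in the frame of drainer below 0.03 m and contact force between the fingers and lid below 0.1 N), for 0.2 s.
4. the basket is lifted clear of the bath with both sherds in it (z of basket in the frame of bath above 0.107 m and x of sherd_rim in the frame of basket between -0.04 and 0.04 m and y of sherd_rim in the frame of basket between -0.064 and 0.064 m and z of sherd_rim in the frame of basket between -0.005 and 0.04 m and x of sherd_grey in the frame of basket between -0.04 and 0.04 m and y of sherd_grey in the frame of basket between -0.064 and 0.064 m and z of sherd_grey in the frame of basket between -0.005 and 0.04 m), for 0.1 s.
At the end, for the whole second after the job is handed in: The lid stands handle up on its hinge edge between the two hoops (within 0.45 rad of upright, knuckles within 13 mm of the floor); the basket stands flat (0.06 rad) in the front of the draining tray, both sherds in it; both let go and at rest; the jar within 30 mm of its place (all of step 3 and linear speed of each of lid, basket below 0.02 m/s and x of basket in the frame of drainer between -0.085 and 0.02 m and y of basket in the frame of drainer between -0.04 and 0.04 m and z of basket in the frame of drainer between 0 and 0.011 m and angle between basket's own z axis and vertical below 0.06 rad and contact force between the fingers and basket below 0.1 N and x of sherd_rim in the frame of basket between -0.04 and 0.04 m and y of sherd_rim in the frame of basket between -0.064 and 0.064 m and z of sherd_rim in the frame of basket between -0.005 and 0.04 m and x of sherd_grey in the frame of basket between -0.04 and 0.04 m and y of sherd_grey in the frame of basket between -0.064 and 0.064 m and z of sherd_grey in the frame of basket between -0.005 and 0.04 m and distance of glass_jar from where it was at the start of the episode below 0.03 m); the robot touches nothing.
It fails at once if the lid is let go more than 25 mm above its standing height over the draining tray (horizontal distance between lid_hinge and drainer below 0.15 m and z of lid_hinge in the frame of drainer above 0.042 m and contact force between the arm and lid below 0.02 N and contact force between the fingers and lid below 0.1 N).
It fails at once if the basket is let go more than 25 mm above the draining tray's ribs (horizontal distance between basket and drainer below 0.15 m and z of basket in the frame of drainer above 0.032 m and contact force between the arm and basket below 0.02 N and contact force between the fingers and basket below 0.1 N).
It fails at once if the glass jar is knocked (moved over 30 mm or tipped over 0.3 rad) (distance of glass_jar from where it was at the start of the episode above 0.03 m or angle between glass_jar's own z axis and vertical above 0.3 rad).
It also fails if it takes over 64 s, if anything falls off the work surface, if the arm or the gripper's body presses on something with over 40 N, if the wrist force passes 120 N, or if a joint passes its speed limit or range.

## Robot

A 7-joint arm with a two-finger parallel gripper is mounted at the origin on a cart in front of the work surface, level with it; the furniture and walls round the work are solid. World frame = base frame: x ahead of the robot, y to its left, z up, the work surface at z = 0. Lengths are in m, angles in rad, forces in N, time in s.
With the tool pointing down it reaches from about 0.4 to 0.85 m from the base axis. Payload 6.9 kg.
Tool frame: the origin (TCP) lies midway between the tips of the shut fingers; the grasp point (between the pads) lies 19 mm behind it; z points along the fingers, y is the line along which they close (so a half turn about z gives the same grasp; the last joint's range is limited). The gripper opens to 85 mm and grips with 20 to 120 N. Pads are 22 mm wide; open, the fingers measure 114 mm over their backs; the gripper's body (76 mm by 85 mm) begins 54 mm behind the grasp point. The pads swing forward as they close: fully open they stand 13 mm farther back than shut.
Start: joints at [-1.079, 0.507, -0.238, 1.5, 0.126, 1.149, -0.155], TCP at [0.236, 0.579, 0.231] pointing down, gripper open.
Joint ranges: [-3.08, 3.08], [-0.24, 2.05], [-1.43, 1.35], [0, 2.5], [-1.52, 4.66], [0.17, 1.96], [-2.89, 2.89]. Speed limits (rad/s): [2.39, 2.39, 3.14, 3.14, 3.14, 3.14, 3.14].

## Interface

Orientations are given as a unit quaternion [x, y, z, w].
In Python, from bench import bot gives the robot as it stands. Calls block until the motion is done:
- bot.reach(position, orientation): joint-space move of the TCP to a pose.
- bot.move_linear(position, rotation=None, v=0.15, max_force=None): straight line of the TCP; rotation=None keeps the orientation; v is the mean speed in m/s. With max_force (N) it stops when the force on the tool has changed by that much, and returns True; else False.
- bot.move_j(angles): joint-space move.
- bot.set_gripper(opening, squeeze=None): finger opening in m; squeeze is the grip in N (None keeps the last); returns when the fingers have stopped.
- bot.hold(seconds).
- bot.inverse_kinematics(position, orientation): joint angles nearest the present ones, or None.
- bot.grab_frame(name): name is "scene" or "top" or "wrist"; returns the picture (480x640x3 uint8, red, green, blue); there is no depth.
- bot.camera_model(name): a dict with "fx", "fy", "cx", "cy" (pixels), "k1" (the pictures are not rectified: a ray, as slopes to the right and down, at radius r is drawn at 1 + k1 r^2 times it, then the intrinsics apply), "R" (3x3) and "t" (3): a world point X has camera coordinates R X + t. Camera axes: x right, y down, z forward; pixel columns grow to the right and rows downward; lengths in m; the calibration is good to about 2 mm. A picture is of the moment at which its call begins: read the wrist's pose just before it. camera_model takes no time and is no camera call; for the wrist camera it gives the pose at the moment of the call.
A pose or a line that the arm cannot do raises bot.PlanningError and nothing moves.
- bot.hand_in(): hands the job in; it is judged then, once.
Readings, each from a call of its own:
- bot.current_clock(): time.
- bot.current_joint_pos(): joint angles.
- bot.current_dq(): joint speeds.
- bot.current_joint_torque(): joint torques, N m.
- bot.current_position(): TCP position.
- bot.current_ee_rot(): TCP orientation.
- bot.current_wrist_force(): force on the tool from outside, world axes, zero at the start.
- bot.current_torque(): the same for the moment, N m.
- bot.current_opening(): finger opening in m.
- bot.current_gripper_force(): force on a finger pad.
Only numpy, scipy, OpenCV 4.12 (cv2) and the standard library are available. Lean on these libraries where they do the work, as an engineer would, in place of code of your own. Each camera call takes 0.05 s, during which the arm holds its last target. There are 200 camera calls.

## Working session

There is one attempt and no reset: what is moved stays moved. The work goes in short steps, each a Python script; the robot and the scene stay as the last script left them, time stands still between calls to the robot, and variables do not carry over. Pictures are saved under pics/ and viewed, at most 10 in all, crops included, and the job is handed in when it is done.

```bash
ls; mkdir -p pics; python3 - <<'E'
from bench import bot
import cv2,numpy as np
for n in("scene","top"):
    im=bot.grab_frame(n); cv2.imwrite(f"pics/{n}0.png",im[:,:,::-1])
    m=bot.camera_model(n); print(n,{k:np.round(v,4).tolist() for k,v in m.items()}, (-np.array(m["R"]).T@m["t"]).round(3))
print(bot.current_clock(),bot.current_ee_rot())
E
```

```text
pics
scene {'fx': 553.7869, 'fy': 553.7869, 'cx': 319.6747, 'cy': 238.9782, 'k1': -0.0182, 'R': [[-0.572, -0.8199, -0.024], [-0.381, 0.2915, -0.8774], [0.7264, -0.4928, -0.4791]], 't': [0.4997, 0.1864, 1.3406]} [-0.617  1.016  0.818]
top {'fx': 583.287, 'fy': 583.287, 'cx': 326.5387, 'cy': 237.7383, 'k1': -0.1557, 'R': [[-0.2307, -0.973, 0.0029], [-0.8421, 0.1982, -0.5015], [0.4874, -0.1181, -0.8651]], 't': [0.3641, 0.452, 1.5305]} [-0.281  0.446  1.55 ]
0.1 [ 1.92204706e-01  9.81354521e-01 -7.96641926e-04 -1.40735067e-04]
```

View pics/scene0.png

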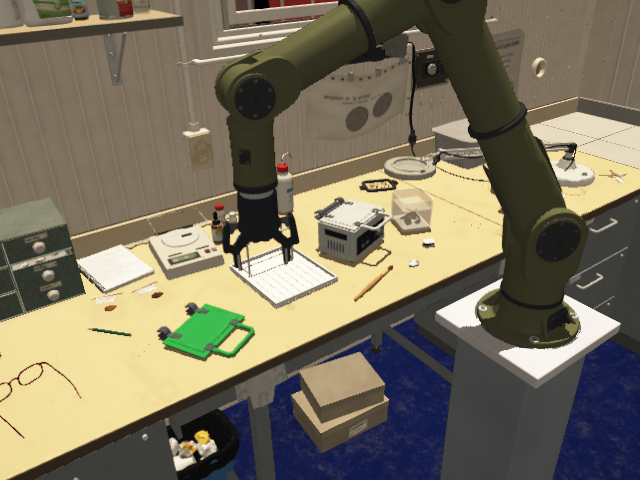

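View pics/top0.png

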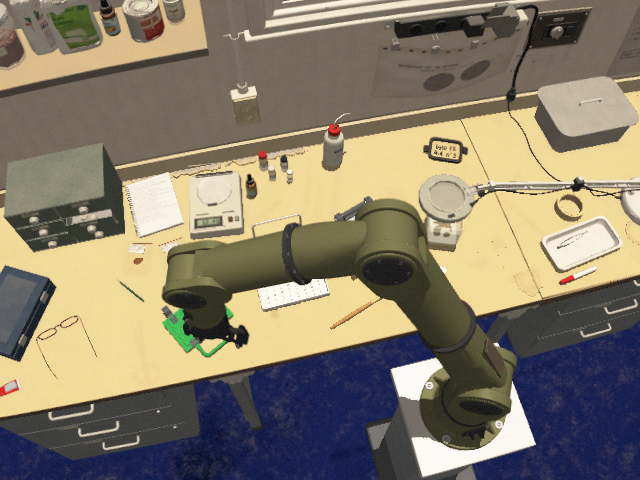

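The scene view shows the bath with its steel lid at about (350,230), the white drainer at (283,275) and the jar at (411,210). The green look-alike lid is at (208,330). In the top view the arm hides the bath and half of the drainer. I'll get rough positions and a crop first.

```bash
cat > h.py <<'E'
from bench import bot
import cv2,numpy as np
from scipy.spatial.transform import Rotation as Rt
def K(m): return np.array([[m["fx"],0,m["cx"]],[0,m["fy"],m["cy"]],[0,0,1.]])
def ray(m,uv):
    p=(np.array(uv,float)-[m["cx"],m["cy"]])/[m["fx"],m["fy"]]
    q=p.copy()
    for _ in range(20): q=p/(1+m["k1"]*(q@q))
    R=np.array(m["R"]); d=R.T@np.append(q,1); return -R.T@np.array(m["t"]),d/np.linalg.norm(d)
def plane(m,uv,z):
    o,d=ray(m,uv); return o+d*(z-o[2])/d[2]
def proj(m,X):
    c=np.array(m["R"])@X+m["t"]; q=c[:2]/c[2]; q=q*(1+m["k1"]*(q@q)); return q*[m["fx"],m["fy"]]+[m["cx"],m["cy"]]
def tri(rs):
    A=sum(np.eye(3)-np.outer(d,d) for o,d in rs); b=sum((np.eye(3)-np.outer(d,d))@o for o,d in rs); X=np.linalg.solve(A,b)
    return X,[np.linalg.norm((np.eye(3)-np.outer(d,d))@(X-o)) for o,d in rs]
def down(yaw): # tool z down, tool y (closing) along world angle yaw
    y=np.array([np.cos(yaw),np.sin(yaw),0]); z=np.array([0,0,-1.]); return Rt.from_matrix(np.c_[np.cross(y,z),y,z]).as_quat()
E
python3 - <<'E'
from h import *
m=bot.camera_model("scene")
for n,uv,z in[("lid",(352,213),.11),("bath foot",(352,262),0),("drainer",(283,275),0),("jar",(411,225),0),("green",(208,330),0)]: print(n,plane(m,uv,z).round(3))
w=bot.camera_model("wrist"); print("wristcam",{k:np.round(v,3).tolist() for k,v in w.items()}, (-np.array(w["R"]).T@w["t"]).round(3))
im=cv2.imread("pics/scene0.png")[170:310,215:445]; cv2.imwrite("pics/crop1.png",cv2.resize(im,None,fx=3.4,fy=3.4,interpolation=cv2.INTER_CUBIC))
for p in[(.45,.3,.5),(.42,.3,.45),(.4,.35,.5),(.35,.3,.5)]:
    for y in(0,.6,-.6,1.2,1.57,2.2): 
        q=bot.inverse_kinematics(p,down(y)); print(p,y,None if q is None else np.round(q,2))
E
```

```text
lid [0.528 0.123 0.11 ]
bath foot [0.454 0.18  0.   ]
drainer [0.514 0.374 0.   ]
jar [ 0.522 -0.112  0.   ]
green [0.413 0.647 0.   ]
wristcam {'fx': 336.678, 'fy': 336.678, 'cx': 320.88, 'cy': 243.544, 'k1': -0.038, 'R': [[0.377, 0.926, -0.001], [0.875, -0.356, 0.328], [0.304, -0.125, -0.945]], 't': [-0.624, -0.043, 0.382]} [0.157 0.611 0.374]
(0.45, 0.3, 0.5) 0 [-0.69  0.29  0.09  1.13 -0.03  1.73 -0.61]
(0.45, 0.3, 0.5) 0.6 [-0.6   0.29 -0.05  1.12  0.02  1.73 -0.05]
(0.45, 0.3, 0.5) -0.6 [-0.78  0.29  0.23  1.13 -0.07  1.73 -1.17]
(0.45, 0.3, 0.5) 1.2 [-0.51  0.29 -0.2   1.12  0.06  1.73  0.51]
(0.45, 0.3, 0.5) 1.57 [-0.47  0.29 -0.26  1.12  0.08  1.74  0.86]
(0.45, 0.3, 0.5) 2.2 [-0.39  0.3  -0.39  1.12  0.11  1.74  1.46]
(0.42, 0.3, 0.45) 0 [-0.73  0.23  0.09  1.33 -0.02  1.58 -0.64]
(0.42, 0.3, 0.45) 0.6 [-0.63  0.23 -0.05  1.33  0.01  1.58 -0.08]
(0.42, 0.3, 0.45) -0.6 [-0.83  0.24  0.23  1.33 -0.05  1.58 -1.21]
(0.42, 0.3, 0.45) 1.2 [-0.53  0.24 -0.19  1.33  0.04  1.58  0.48]
(0.42, 0.3, 0.45) 1.57 [-0.47  0.24 -0.27  1.33  0.06  1.58  0.83]
(0.42, 0.3, 0.45) 2.2 [-0.38  0.25 -0.4   1.33  0.1   1.59  1.43]
(0.4, 0.35, 0.5) 0 [-0.82  0.27  0.08  1.15 -0.02  1.72 -0.74]
(0.4, 0.35, 0.5) 0.6 [-0.72  0.27 -0.07  1.15  0.02  1.72 -0.18]
(0.4, 0.35, 0.5) -0.6 [-0.91  0.27  0.22  1.15 -0.06  1.72 -1.31]
(0.4, 0.35, 0.5) 1.2 [-0.62  0.27 -0.22  1.15  0.06  1.73  0.38]
(0.4, 0.35, 0.5) 1.57 [-0.56  0.28 -0.31  1.15  0.08  1.73  0.72]
(0.4, 0.35, 0.5) 2.2 [-0.49  0.28 -0.42  1.15  0.12  1.73  1.32]
(0.35, 0.3, 0.5) 0 [-0.83  0.14  0.08  1.32 -0.01  1.68 -0.75]
(0.35, 0.3, 0.5) 0.6 [-0.72  0.14 -0.05  1.32  0.01  1.68 -0.17]
(0.35, 0.3, 0.5) -0.6 [-0.92  0.14  0.2   1.32 -0.03  1.68 -1.33]
(0.35, 0.3, 0.5) 1.2 [-0.61  0.14 -0.18  1.32  0.03  1.69  0.41]
(0.35, 0.3, 0.5) 1.57 [-0.55  0.14 -0.27  1.32  0.04  1.69  0.76]
(0.35, 0.3, 0.5) 2.2 [-0.45  0.15 -0.39  1.31  0.06  1.69  1.37]
```

View pics/crop1.png

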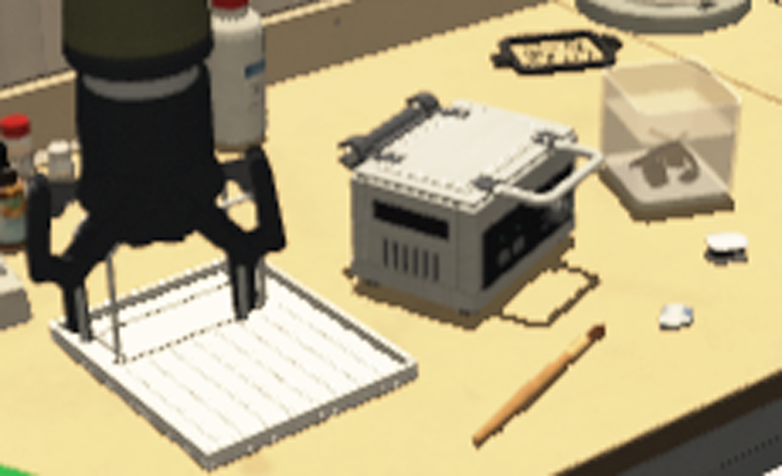

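The crop confirms the target. It is the steel lid on the bath, with grey hinge knuckles at about (395,125) in the crop and the white bar at (590,170) on the panel side. The green lid is the decoy. The bath's front faces the robot and to the right. The drainer's hoops are at its back left, under the gripper. I'll move the wrist camera over both.

```bash
python3 - <<'E'
from h import *
import pickle
S=[]
p0=bot.current_position(); bot.move_linear([p0[0],p0[1],.40],v=.3)
for i,p in enumerate([(.42,.33,.42),(.42,.13,.42)]):
    bot.reach(p,down(1.57)); m=bot.camera_model("wrist"); im=bot.grab_frame("wrist"); S.append((m,im)); cv2.imwrite(f"pics/w{i}.png",im[:,:,::-1])
for n in("top","scene"):
    im=bot.grab_frame(n); cv2.imwrite(f"pics/{n}1.png",im[:,:,::-1]); S.append((bot.camera_model(n),im))
pickle.dump(S,open("S.pkl","wb")); print(bot.current_clock(), np.round(bot.current_wrist_force(),2))
E
```

```text
3.0083 [-1.09  0.12 -0.88]
```

View pics/w0.png

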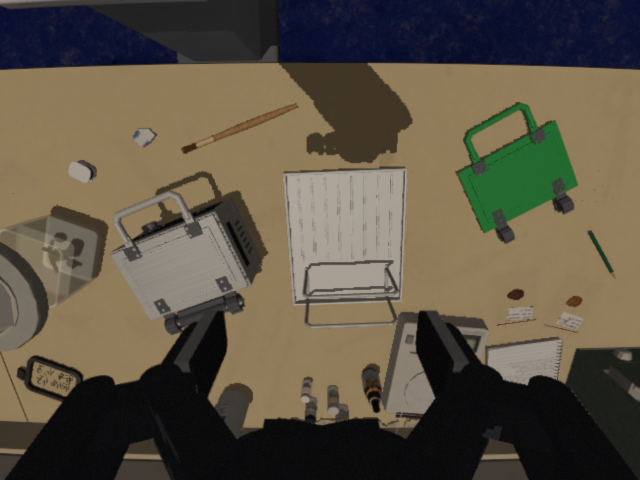

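View pics/w1.png

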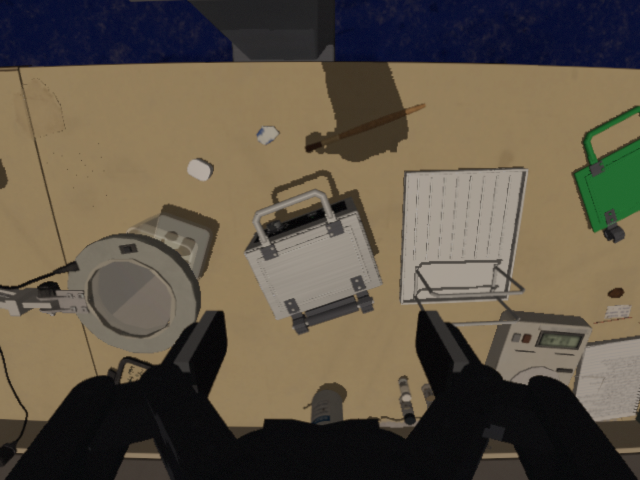

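Both wrist views show the steel lid on the bath: plate centre at (185,262) in w0 and (314,265) in w1. The bar is at (155,207) and (290,204), and the dark knuckles sit at its back. The drainer is at (346,235) in w0 and (464,235) in w1, with its hoops at the back (+x). The green decoy is far to the right and the jar is at the left. Next I'll measure by masks.

```bash
python3 - <<'E'
from h import *
import pickle
S=pickle.load(open("S.pkl","rb"))
seeds=[dict(lid=(185,262),dr=(346,200)),dict(lid=(314,265),dr=(464,200))]
out=[]
for i in(0,1):
    m,im=S[i]; hsv=cv2.cvtColor(im,cv2.COLOR_RGB2HSV)
    mask=((hsv[...,1]<45)&(hsv[...,2]>115)).astype(np.uint8)*255
    vis=im[:,:,::-1].copy(); vis[mask>0]=vis[mask>0]//2+np.array([0,0,120],np.uint8)
    for n,sd in seeds[i].items():
        mk=cv2.morphologyEx(mask,cv2.MORPH_CLOSE,np.ones((9,9)))
        mk=cv2.morphologyEx(mk,cv2.MORPH_OPEN,np.ones((25,25)))
        _,lab=cv2.connectedComponents(mk); c=(lab==lab[sd[1],sd[0]]).astype(np.uint8)
        ct=max(cv2.findContours(c,0,cv2.CHAIN_APPROX_NONE)[0],key=cv2.contourArea)
        z=.11 if n=="lid" else .016
        W=np.array([plane(m,p[0],z)[:2] for p in ct])
        (cx,cy),(w,h),a=cv2.minAreaRect((W*1000).astype(np.float32)); print(i,n,hsv[sd[1],sd[0]],round(cx,1),round(cy,1),round(w,1),round(h,1),round(a,2))
        b=cv2.boxPoints(((cx,cy),(w,h),a))/1000
        for q in b: cv2.circle(vis,tuple(int(v) for v in proj(m,np.append(q,z))),3,(255,0,0),1)
    # bar: two hand-picked end centres
    out.append(vis)
v=np.vstack([out[0][140:350,100:430],out[1][140:350,230:560]]); cv2.imwrite("pics/v.png",cv2.resize(v,None,fx=1.42,fy=1.42))
E
```

```text
0 lid [ 17  30 152] 531.2 124.5 119.3 172.6 20.6
0 dr [ 17  30 172] 519.3 374.3 239.3 199.4 2.38
1 lid [ 17  30 153] 530.5 122.0 121.4 172.2 20.73
1 dr [ 17  31 165] 519.1 375.6 239.9 202.2 2.56
```

View pics/v.png

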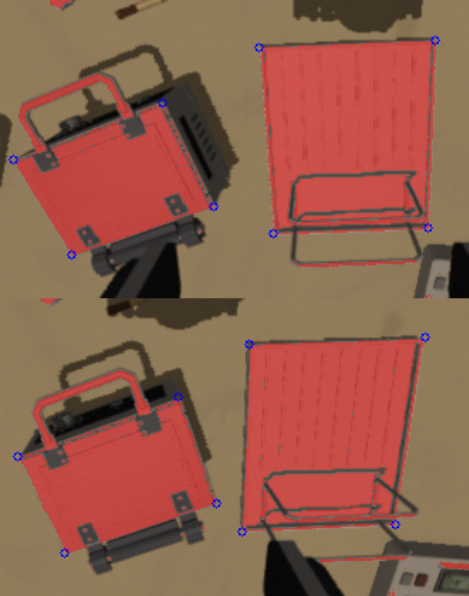

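```bash
cat >> h.py <<'E'
A=np.deg2rad(20.65); ux=np.array([np.cos(A),np.sin(A),0]); uy=np.array([-ux[1],ux[0],0])
LID=np.array([.5308,.1232,.105])
H=LID+ux*.078+[0,0,.0025]; BAR=H-ux*.184
D=np.deg2rad(2.47); DR=np.array([.5192,.375,0]); dx=np.array([np.cos(D),np.sin(D),0]); dy=np.array([-dx[1],dx[0],0])
G=np.array([0,0,-.019]) # TCP relative to grasp point, tool down
E
python3 - <<'E'
from h import *
import pickle
S=pickle.load(open("S.pkl","rb"))
for i in(0,1):
    m,im=S[i]; hsv=cv2.cvtColor(im,cv2.COLOR_RGB2HSV); mask=(hsv[...,1]<45)&(hsv[...,2]>115)
    u0,v0=proj(m,BAR); ys,xs=np.nonzero(mask[int(v0)-45:int(v0)+45,int(u0)-60:int(u0)+60])
    W=np.array([plane(m,(x+int(u0)-60,y+int(v0)-45),.1075) for x,y in zip(xs,ys)])-LID
    lx,ly=W@ux,W@uy; k=(lx<-.09)&(lx>-.125)
    print(i,"bar px",(u0,v0),"lid x of bar",lx[k&(abs(ly)<.03)].mean(),"y extent",ly[k].min(),ly[k].max(), "n",k.sum())
print("H",H,"BAR",BAR,"mag",plane(S[1][0],(137,295),.19), "jar",plane(S[0][0],(70,250),0))
for n,p,y in[("bar",BAR+G,A),("up",H+[0,0,.184]+G,A),("lift",H+[0,0,.25]+G,A),("slot",DR+dx*.082+[0,0,.25]+G,D),("basket",LID+[0,0,.2],A+np.pi/2),("bdr",DR-dx*.06+[0,0,.06],D+np.pi/2)]:
    for f in(0,np.pi): 
        q=bot.inverse_kinematics(p,down(y+f)); print(n,f>0,None if q is None else np.round(q,2))
E
```

```text
0 bar px (np.float64(144.0138468442808), np.float64(202.39914825370624)) lid x of bar -0.10389027667429014 y extent -0.05760983609807198 0.04904240584177808 n 426
1 bar px (np.float64(286.85665551123543), np.float64(201.05509935134305)) lid x of bar -0.1032641403695867 y extent -0.05594494542432186 0.05105355359151471 n 432
H [0.60378867 0.15070735 0.1075    ] BAR [0.43161027 0.08581821 0.1075    ] mag [ 0.53344457 -0.09834592  0.19      ] jar [ 0.54180878 -0.125461    0.        ]
bar False [-0.23  0.42 -0.02  2.16  0.02  0.56  0.09]
bar True [ 0.52  0.69 -1.23  2.15  0.85  0.92  2.29]
up False [-0.28  0.47 -0.    1.44  0.    1.23  0.08]
up True [ 0.34  0.7  -1.23  1.43  0.66  1.46  2.63]
lift False [-0.28  0.44 -0.    1.31  0.    1.39  0.07]
lift True [ 0.32  0.65 -1.23  1.3   0.61  1.58  2.69]
slot False [-0.59  0.64 -0.02  1.24  0.01  1.26 -0.56]
slot True [-0.37  0.67 -0.45  1.23  0.28  1.3   2.37]
basket False [-0.16  0.33 -0.16  1.59  0.05  1.23  1.6 ]
basket True [-0.42  0.33  0.21  1.59 -0.07  1.23 -1.41]
bdr False [-0.56  0.64 -0.27  1.8   0.24  0.73  0.67]
bdr True [-0.85  0.65  0.21  1.8  -0.19  0.71 -2.07]
```

Lid and bar agree to about 2.5 mm (bar at lid x = -103.5 mm, expected -106), and every pose is reachable. Now the bar grasp.

```bash
sed -i 's/^LID=.*/LID=np.array([.5322,.1221,.105])/' h.py; python3 - <<'E'
from h import *
bot.reach(BAR+G+[0,0,.12],down(A)); bot.set_gripper(.036,25)
f0=np.array(bot.current_wrist_force())
print(bot.move_linear(BAR+G,v=.1,max_force=15), bot.current_position())
bot.set_gripper(.004,25)
print("open",bot.current_opening(),"F",bot.current_gripper_force(),"dW",(np.array(bot.current_wrist_force())-f0).round(1),bot.current_clock())
cv2.imwrite("pics/g1.png",bot.grab_frame("wrist")[:,:,::-1])
E
```

```text
False [0.43331548 0.08475018 0.0889087 ]
open 0.008946949545928973 F 24.443397223949432 dW [0.3 0.1 3.7] 6.2583
```

```bash
python3 - <<'E'
from h import *
f0=np.array(bot.current_wrist_force())
for t in np.deg2rad(np.arange(9,91,9)):
    p=H+.184*(-np.cos(t)*ux+np.sin(t)*np.array([0,0,1.]))
    s=bot.move_linear(p+G,v=.12,max_force=35)
    print(round(np.rad2deg(t)),s,(np.array(bot.current_wrist_force())-f0).round(1),round(bot.current_opening(),4))
    if s: break
bot.hold(.2); print(bot.current_position(),bot.current_clock())
for n in("wrist","scene"): cv2.imwrite(f"pics/up_{n}.png",bot.grab_frame(n)[:,:,::-1])
im=cv2.imread("pics/up_scene.png")[90:300,230:460]; wi=cv2.imread("pics/up_wrist.png")
cv2.imwrite("pics/up.png",np.hstack([cv2.resize(im,(400,365)),cv2.resize(wi,(400,300)) if 0 else cv2.copyMakeBorder(cv2.resize(wi,(400,300)),0,65,0,0,0)]))
E
```

```text
9 False [ 0.5  0.7 -7.4] 0.0092
18 False [ 0.2  0.4 -7.2] 0.0089
27 False [ 0.1 -0.2 -8.3] 0.0093
36 False [-0.  -0.5 -7.2] 0.009
45 False [-0.5 -0.3 -7.6] 0.0089
54 False [-7.8 -4.6  1.4] 0.0089
63 False [-8.4 -3.2  7.3] 0.0092
72 False [-5.8 -1.6  7.1] 0.0092
81 False [-3.4 -0.4  5.2] 0.009
90 False [-1.1  0.3  2.3] 0.0093
[0.60543909 0.1496426  0.27297032] 10.425
```

View pics/up.png

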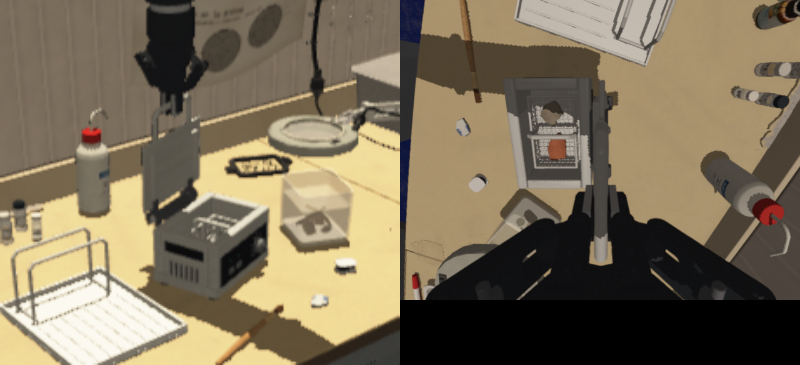

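The lid stands upright, held by the gripper. The scene inset shows it on its hinge at (165,210), and the wrist view shows the open bath with the basket and both sherds. I'll lift it straight off and carry it over the hoops.

```bash
python3 - <<'E'
from h import *
f0=np.array(bot.current_wrist_force()); p=np.array(bot.current_position())
for dz in(.02,.045,.065):
    s=bot.move_linear(p+[0,0,dz],v=.06,max_force=20); print(dz,s,(np.array(bot.current_wrist_force())-f0).round(1),round(bot.current_opening(),4))
    if s: break
print(bot.current_position(),bot.current_clock())
for n in("wrist","scene","top"): cv2.imwrite(f"pics/lift_{n}.png",bot.grab_frame(n)[:,:,::-1])
E
```

```text
0.02 False [ 1.2 -0.5 -0.6] 0.0086
0.045 False [  1.8   0.  -10.4] 0.0091
0.065 False [  0.1  -0.3 -10. ] 0.0091
[0.60557154 0.14972007 0.33837485] 12.0667
```

```bash
python3 - <<'E'
from h import *
T=DR+dx*.082+G
bot.move_linear(T+[0,0,.184+.172],down(D),v=.12); bot.hold(.3)
print(bot.current_position(),bot.current_clock(),np.round(bot.current_wrist_force(),1))
for n in("wrist","scene","top"): cv2.imwrite(f"pics/ov_{n}.png",bot.grab_frame(n)[:,:,::-1])
im=cv2.imread("pics/ov_scene.png")[120:320,190:350]; t=cv2.imread("pics/ov_top.png")[170:330,200:380]; wi=cv2.imread("pics/ov_wrist.png")
cv2.imwrite("pics/ov.png",np.hstack([cv2.resize(im,(400,500)),cv2.resize(wi[:,200:520],(333,500))]))
E
```

```text
[0.60120075 0.37832585 0.33710104] 14.575 [-0.1 -0.2 -3.5]
```

View pics/ov.png

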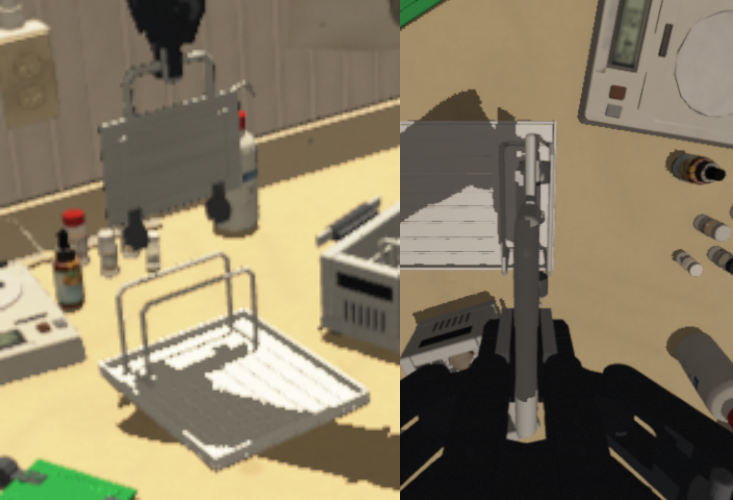

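The lid hangs nearly vertical above the hoops. The knuckles are at scene pixels of about (244,212) and (278,202). I'll check these and the hoop corners against projections of the model points.

```bash
python3 - <<'E'
from h import *
m=bot.camera_model("scene")
print("knuckles px 244,212 / 278,202:",[proj(m,DR+dx*.082+dy*s*.053+[0,0,.172]).round(0) for s in(1,-1)])
for hx,obs in((.056,"247,242/291,228"),(.108,"237,235/280,222")): print("hoop",hx,obs,[proj(m,DR+dx*hx+dy*s*.075+[0,0,.105]).round(0) for s in(1,-1)])
# hinge plane offset via ray at knuckle height
for uv in((244,212),(278,202)):
    X=plane(m,uv,.172)-DR; print("knuckle in drainer",X@dx,X@dy)
for uv in((247,242),(291,228),(237,235),(280,222)):
    X=plane(m,uv,.105)-DR; print("hoop in drainer",X@dx,X@dy)
E
```

```text
knuckles px 244,212 / 278,202: [array([245., 214.]), array([278., 203.])]
hoop 0.056 247,242/291,228 [array([245., 242.]), array([291., 226.])]
hoop 0.108 237,235/280,222 [array([235., 235.]), array([280., 219.])]
knuckle in drainer 0.09359028855267465 0.04801072353170478
knuckle in drainer 0.08753138443404322 -0.05783752083856409
hoop in drainer 0.05224780812965382 0.07001295955258519
hoop in drainer 0.04303751484317876 -0.06706152832687978
hoop in drainer 0.10447672203228574 0.07070627536677503
hoop in drainer 0.09392773582837524 -0.06412371057841011
```

Hand-read pixels are too coarse here: the slot slack is about ±10 mm. I'll measure the knuckle blobs and the hoop bars by mask and profile instead.

```bash
python3 - <<'E'
from h import *
import pickle
m=bot.camera_model("scene"); im=cv2.imread("pics/ov_scene.png"); v=im.max(2)
def yplane(m,uv,y):
    o,d=ray(m,uv); t=(y-(o-DR)@dy)/(d@dy); X=o+d*t-DR; return (X@dx,X[2])
for s,y,c in((1,.053,(245,213)),(-1,-.053,(278,203))):
    w=(v[c[1]-14:c[1]+14,c[0]-10:c[0]+10]<75).astype(np.uint8); n,lab,st,ce=cv2.connectedComponentsWithStats(w); k=1+np.argmax(st[1:,4])
    uv=ce[k]+[c[0]-10,c[1]-14]; print("knuckle",uv.round(1),st[k],"x,z",np.round(yplane(m,uv,y),4))
# hoop top bars: profile along rows
S=pickle.load(open("S.pkl","rb"))
for name,mm,I in(("w0",*S[0]),("up_scene",m,cv2.imread("pics/up_scene.png")[:,:,::-1])):
    g=cv2.cvtColor(I,cv2.COLOR_RGB2GRAY)
    for hx in(.056,.108):
        for y in(.04,-.04):
            u,vv=proj(mm,DR+dx*hx+dy*y+[0,0,.105]); u=int(round(u)); r=int(round(vv)); X=plane(mm,(u,r),.105)
            col=g[r-9:r+10,u]; xs=[int(round(1000*((plane(mm,(u,q),.105)-DR)@dx))) for q in(r-9,r,r+9)]
            print(name,hx,y,"pred row",round(vv,1),col.tolist(),"x mm at rows",xs)
E
```

```text
knuckle [243.8 211.7] [  4   4  11  17 119] x,z [0.0853 0.1776]
knuckle [277.  201.3] [  4   4  10  17 109] x,z [0.0847 0.1766]
w0 0.056 0.04 pred row 293.7 [152, 90, 73, 93, 153, 159, 155, 131, 95, 121, 141, 129, 81, 66, 65, 90, 146, 138, 128] x mm at rows [41, 57, 72]
w0 0.056 -0.04 pred row 295.7 [160, 155, 91, 73, 90, 154, 157, 133, 97, 124, 147, 130, 81, 65, 63, 87, 153, 139, 128] x mm at rows [41, 56, 72]
w0 0.108 0.04 pred row 323.2 [127, 126, 128, 128, 128, 127, 126, 118, 95, 101, 129, 133, 121, 124, 124, 124, 123, 125, 124] x mm at rows [91, 108, 124]
w0 0.108 -0.04 pred row 325.2 [127, 127, 127, 127, 128, 128, 128, 120, 86, 104, 133, 130, 123, 127, 127, 128, 128, 127, 127] x mm at rows [91, 108, 124]
up_scene 0.056 0.04 pred row 238.0 [146, 193, 218, 219, 221, 221, 220, 219, 221, 209, 159, 185, 218, 219, 219, 220, 219, 219, 220] x mm at rows [101, 56, 13]
up_scene 0.056 -0.04 pred row 229.2 [219, 208, 154, 101, 113, 120, 116, 124, 132, 194, 182, 116, 138, 150, 162, 172, 171, 170, 184] x mm at rows [105, 58, 14]
up_scene 0.108 0.04 pred row 231.2 [210, 216, 217, 217, 218, 218, 218, 218, 221, 215, 163, 171, 215, 219, 219, 219, 219, 217, 217] x mm at rows [157, 109, 64]
up_scene 0.108 -0.04 pred row 222.8 [220, 220, 220, 220, 220, 219, 218, 218, 223, 203, 157, 190, 215, 217, 218, 218, 218, 218, 221] x mm at rows [156, 107, 61]
```

Hoops match the model within about 2 mm and the knuckles are at x ≈ 85 mm, inside the slack. Lower the lid.

```bash
python3 - <<'E'
from h import *
T=DR+dx*.0805+G+[0,0,.184]
f0=np.array(bot.current_wrist_force())
F=lambda:(np.array(bot.current_wrist_force())-f0).round(1)
print(bot.move_linear(T+[0,0,.10],v=.12,max_force=15),F())
print(bot.move_linear(T+[0,0,.03],v=.08,max_force=15),F(),bot.current_position())
print(bot.move_linear(T+[0,0,.012],v=.03,max_force=4),F(),bot.current_position()-T,bot.current_clock())
E
```

```text
False [ 0.8 -0.3  0.2]
False [-0.5  0.9  1.2] [0.60000496 0.37867214 0.19571972]
True [ 0.7 -0.1  9.3] [0.00060258 0.0001779  0.01869565] 16.95
```

Contact came with the hinge at 18.7 mm (standing height is 17 mm), so the lid is on the floor of the slot. Release, retreat and look at the lid and the basket.

```bash
python3 - <<'E'
from h import *
p=np.array(bot.current_position())
bot.set_gripper(.03,25); bot.hold(.1); print(bot.current_opening(),bot.current_gripper_force(),np.round(bot.current_wrist_force(),1))
bot.move_linear(p+[0,0,.17],v=.2)
# camera view of bath: camera on -x_bath side with closing along bath y
yaw=A+np.pi/2
bot.reach(LID*[1,1,0]+[0,0,.33]-.02*ux,down(yaw)); bot.hold(.1)
m=bot.camera_model("wrist"); im=bot.grab_frame("wrist"); s=bot.grab_frame("scene")
import pickle; pickle.dump((m,im,s),open("B.pkl","wb")); print(bot.current_clock(),bot.current_position())
print("bath centre px",proj(m,LID*[1,1,0]+[0,0,.093]))
a=cv2.resize(s[140:310,200:360,::-1],(400,425)); b=cv2.resize(im[:,100:540,::-1],(400,436))[:425]
cv2.imwrite("pics/bk.png",np.hstack([a,b]))
E
```

```text
0.030310714191220924 0.0 [ 0.9 -0.3 -0.2]
20.4083 [0.51359767 0.11535943 0.32987902]
bath centre px [320.16013459 221.35307155]
```

View pics/bk.png

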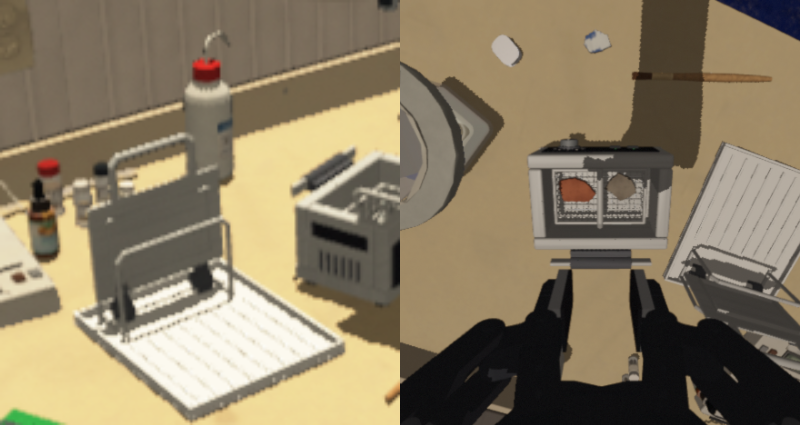

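The lid stands between the hoops (left inset). In the wrist view the basket handle is a bar at about x = 320 px, rows 182–248, with the red sherd on its left and the grey one on its right. Now the exact handle position.

```bash
python3 - <<'E'
from h import *
import pickle
m,im,s=pickle.load(open("B.pkl","rb")); g=cv2.cvtColor(im,cv2.COLOR_RGB2GRAY)
for r in range(160,275,6): print(r,g[r,308:334].tolist())
C=LID*[1,1,0]
for uv in((320,185),(320,248)):
    X=plane(m,uv,.097)-C; print(uv,X@ux,X@uy)
for h in(-.0285,.0285): print("pred handle end",proj(m,C+ux*h+[0,0,.093]))
# tank rim top inner/outer: bright region extents along image row/col through centre at z=.105
print("row220",[(u,g[225,u]) for u in range(235,405,3)])
E
```

```text
160 [62, 62, 62, 62, 62, 62, 63, 62, 62, 61, 62, 62, 62, 63, 62, 62, 62, 62, 61, 62, 62, 62, 59, 53, 48, 48]
166 [17, 17, 15, 15, 17, 19, 18, 18, 17, 16, 17, 20, 16, 15, 17, 22, 20, 16, 16, 17, 16, 17, 17, 17, 16, 16]
172 [131, 149, 150, 153, 155, 155, 155, 155, 155, 155, 155, 155, 155, 155, 155, 155, 155, 155, 155, 156, 156, 155, 152, 151, 154, 152]
178 [71, 70, 70, 71, 70, 71, 70, 71, 70, 71, 70, 70, 69, 71, 70, 71, 73, 72, 70, 70, 71, 71, 71, 71, 71, 70]
184 [63, 62, 62, 61, 61, 61, 62, 61, 62, 61, 62, 62, 63, 62, 61, 63, 62, 62, 63, 63, 63, 62, 62, 62, 62, 62]
190 [170, 171, 171, 169, 154, 128, 151, 164, 128, 76, 66, 66, 67, 66, 63, 65, 69, 67, 68, 80, 134, 161, 167, 166, 154, 143]
196 [169, 169, 169, 167, 151, 132, 153, 163, 126, 76, 68, 71, 74, 99, 97, 77, 69, 67, 69, 70, 82, 138, 156, 125, 73, 72]
202 [99, 149, 169, 168, 150, 136, 156, 166, 146, 137, 151, 162, 153, 134, 113, 85, 68, 66, 67, 62, 62, 81, 94, 96, 96, 96]
208 [85, 79, 60, 49, 75, 114, 118, 146, 143, 137, 150, 162, 153, 135, 114, 86, 69, 56, 48, 52, 83, 100, 103, 103, 104, 103]
214 [87, 88, 88, 87, 85, 85, 111, 147
[... 2086 characters left out ...]
, (310, np.uint8(132)), (313, np.uint8(127)), (316, np.uint8(125)), (319, np.uint8(159)), (322, np.uint8(114)), (325, np.uint8(62)), (328, np.uint8(87)), (331, np.uint8(138)), (334, np.uint8(136)), (337, np.uint8(136)), (340, np.uint8(122)), (343, np.uint8(131)), (346, np.uint8(136)), (349, np.uint8(143)), (352, np.uint8(136)), (355, np.uint8(151)), (358, np.uint8(150)), (361, np.uint8(146)), (364, np.uint8(129)), (367, np.uint8(118)), (370, np.uint8(122)), (373, np.uint8(115)), (376, np.uint8(67)), (379, np.uint8(67)), (382, np.uint8(75)), (385, np.uint8(162)), (388, np.uint8(162)), (391, np.uint8(153)), (394, np.uint8(151)), (397, np.uint8(122)), (400, np.uint8(141)), (403, np.uint8(142))]
```

The handle is at the bath centre (y offset under 1 mm, rows 197–250 as predicted). Grasp it and lift.

```bash
python3 - <<'E'
from h import *
C=LID*[1,1,0]-.0005*uy+[0,0,.093]+G
bot.set_gripper(.04,60)
bot.reach(C+[0,0,.1],down(A+np.pi/2))
f0=np.array(bot.current_wrist_force()); F=lambda:(np.array(bot.current_wrist_force())-f0).round(1)
print(bot.move_linear(C,v=.1,max_force=12),F(),bot.current_position()-C)
bot.set_gripper(.003,60); print(bot.current_opening(),bot.current_gripper_force(),F())
print(bot.move_linear(C+[0,0,.03],v=.06,max_force=15),F()); print(bot.move_linear(C+[0,0,.105],v=.08,max_force=15),F(),bot.current_opening())
bot.hold(.1); print(bot.current_clock())
cv2.imwrite("pics/bl.png",bot.grab_frame("scene")[:,:,::-1]); cv2.imwrite("pics/blw.png",bot.grab_frame("wrist")[:,:,::-1])
E
```

```text
False [-0.1 -0.6 -0.2] [0.00045304 0.00015968 0.00061425]
0.005669641092887928 58.62813413143158 [-1.3 -0.4  6.1]
False [-0.7  0.3 -2.8]
False [-1.3  0.3 -3.6] 0.006058140909006288
24.7417
```

```bash
python3 - <<'E'
from h import *
T=DR-dx*.06+[0,0,.006+.058]+G
f0=np.array(bot.current_wrist_force()); F=lambda:(np.array(bot.current_wrist_force())-f0).round(1)
bot.move_linear(T+[0,0,.134],down(D+np.pi/2),v=.12); print(F())
print(bot.move_linear(T+[0,0,.03],v=.1,max_force=12),F())
print(bot.move_linear(T+[0,0,-.004],v=.03,max_force=3),F(),bot.current_position()-T,bot.current_opening(),bot.current_clock())
E
```

```text
[-1.   0.2  0.2]
False [-1.3  0.2 -0.3]
True [-0.8 -0.   6.9] [-1.56365907e-04 -3.36669109e-05  5.70768856e-04] 0.005749796251196615 29.2583
```

Contact came 0.6 mm above the nominal rib height. Release, retreat and check.

```bash
python3 - <<'E'
from h import *
p=np.array(bot.current_position())
bot.set_gripper(.04); bot.hold(.2); print(bot.current_gripper_force(),np.round(bot.current_wrist_force(),1))
bot.move_linear(p+[0,0,.25],v=.15); bot.hold(.3)
w=bot.grab_frame("wrist"); bot.reach([.35,.0,.42],down(D+np.pi/2)); s=bot.grab_frame("scene"); bot.hold(.2); print(bot.current_clock(),np.round(bot.current_wrist_force(),1))
cv2.imwrite("pics/end.png",np.hstack([cv2.resize(s[130:330,200:460,::-1],(400,308)),cv2.resize(w[:,:,::-1],(400,300))[:308] if 0 else cv2.copyMakeBorder(cv2.resize(w[:,:,::-1],(400,300)),0,8,0,0,0)]))
E
```

```text
0.0 [-0.7  0.6  0.2]
33.8167 [-0.3  0.4 -0.5]
```

View pics/end.png

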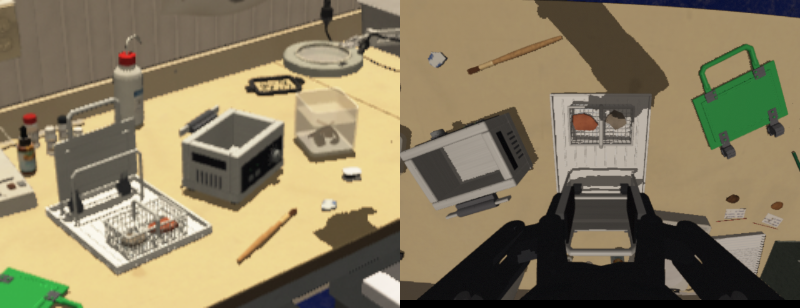

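The lid stands between the hoops at (95,170). The basket sits flat in the front of the tray at (148,228) with both sherds in it, the jar is in its place, and the arm is clear. Handing in.

```bash
python3 -c "
from bench import bot
print(bot.hand_in())"
```

```text
the job is handed in; nothing more can be done
None
```

The job is handed in at about 34 s on the robot clock: the lid stands handle up between the hoops, the basket with both sherds sits in the front of the draining tray, and the jar was left where it was; no verdict was returned.

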